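# Reset the bench power with the shop key

### The arm

A 6-joint arm with a two-finger parallel gripper is mounted at the origin on the work surface. World frame = base frame: x ahead of the robot, y to its left, z up, the work surface at z = 0. Lengths are in m, angles in degrees, forces in N, time in s.
With the tool pointing down it reaches from about 0.375 to 0.9 m from the base axis. Payload 3.1 kg.
Tool frame: the origin (TCP) lies at the very end of the fingers, on their centre line; the grasp point (between the pads) lies bot.hold_point_z behind it (bot.hold_point_z is the distance from the TCP to the grasp point, in m); z points along the fingers, y is the line along which they close (so a half turn about z gives the same grasp; the last joint's range is limited). The gripper opens to 87 mm and grips with 3 to 60 N. Pads are 19 mm wide; open, the fingers measure 117 mm over their backs; the gripper's body (75 mm by 190 mm) begins 51 mm behind the grasp point.
Start: joints at [64.658, 30.224, 82.088, -0, 67.689, -10.227], TCP at [0.163, 0.603, 0.223] pointing down, gripper open.
Joint ranges: [-176.69, 176.69], [-43.24, 126.21], [12.49, 139.97], [-82, 262], [0, 151.66], [-163.58, 163.58]. Speed limits (degrees/s): [159.86, 159.86, 180, 180, 180, 180].

### API

Orientations are given as a 3x3 rotation matrix whose columns are the frame's x, y, z axes.
In Python, from rig import bot gives the robot as it stands.
- The arm moves only by the tool apply_moves, never from a script. Its argument "plan" is one flat list of numbers, 4 for each row, row after row: the shift along the world's x, y, z normalised to -1 to 1, where 1 is 0.05 m, then the turn about the world's z normalised to -1 to 1, where 1 is 10 degrees. A call has 1 to 12 rows; each row shifts and turns the commanded pose from where the row before left it; what a row does not reach is not made up. A row lasts 1/8 s, in which the tool goes at most 62.5 mm and 10.7 degrees, less where a joint would pass 70% of its speed; a pose out of reach is approached as far as the arm can. A call with a number of a shift or a turn outside -1 to 1 is refused whole. A call with a gripper value outside its range is refused whole. "grip" is the closure, from -1 (fully open) to 1 (shut), so that 0 is half open, set as the call begins (left out, the last holds). The fingers move at their own pace and stop on an object; the grip force is fixed at half the most. Time passes only in rows, so rows that do not move let the fingers close. It gives the time, the measured TCP pose, the force, the opening and the grip force at its end, in the units of the state.
- bot.read_state(): the state, without advancing time (a new reading comes with each control period).
- bot.capture(name): name is "scene" or "top" or "wrist"; returns (picture, depth): 420x560x3 uint8, red, green, blue; 420x560 float32, m along the optical axis (not along the pixel's ray), 0 where there is no reading.
- bot.camera_info(name): a dict with "vertical_fov" (degrees; the focal length in pixels is half the picture's height over the tangent of half this angle, whatever the lens; pixels are square), "cx", "cy" (the principal point, pixels), "k1" (the pictures are not rectified: a ray, as slopes to the right and down, at radius r is drawn at 1 + k1 r^2 times it, then the intrinsics apply), "rvec" (rotation vector, rad) and "tvec" (3), from world to camera coordinates, as OpenCV has them; the wrist camera has in their place "mount" (4x4, takes a point from camera to tool coordinates, whose origin is the TCP and whose axes are the flange's). Camera axes: x right, y down, z forward; pixel columns grow to the right and rows downward; lengths in m; the calibration is good to about 2 mm. A picture is of the moment at which its call begins: read the wrist's pose just before it. camera_info takes no time and is no camera call.
- bot.hand_in(): hands the job in; it is judged then, once.
Trained networks look in the newest picture that a camera, given by its name, has taken for a name from the list of things; names that differ only in an ending like _2 or _b are one class to them, and where a whole thing is asked for, a point or a joint stands for the part that bears it (a point fixed in the world has none). Each returns a list of dicts, best first, with "p" (0 to 1); they miss things now and then, are a little off and sometimes report something else, mostly with a low value. They report only what shows in the picture. A call takes as long as a camera call. They do not tell look-alikes from the thing itself.
- bot.outline_of(camera, target): "mask" (420x560 bool, what is visible of it) and "xy" ([column, row] as shares, 0 to 1, of the picture: columns of its width, rows of its height, amid what is visible of it).
- bot.pinpoint(camera, target): "xy" ([column, row] as shares, 0 to 1, of the picture: columns of its width, rows of its height: a listed point, or the origin of a listed thing).
The state is a dict: "time_s": time; "joint_positions": joint angles; "qvel": joint speeds; "tau": joint torques, N m; "position": TCP position; "tcp_rot": TCP orientation; "force": force on the tool from outside, world axes, zero at the start; "moment": the same for the moment, N m; "opening": opening from 0.0 (shut) to 1.0 (fully open); "grasp_force": force on a finger pad.
Only numpy, scipy, OpenCV 4.12 (cv2) and the standard library are available. Lean on these libraries where they do the work, as an engineer would, in place of code of your own. Each camera call takes 0.05 s, during which the arm holds its last target. There are 200 camera calls.

### The job

Reset the bench's power at the grey switch box: take the black-handled key out of its pine stand, put it into the lock on top of the box until its collar sits on the steel plate, turn it clockwise to its stop and then all the way back home, and draw it out. Stand the key upright in the slot of its stand again, fully down, and let go. Feel for the keyhole and the stops and do not force the lock (keep the key's push on it under 25 N); leave the other things on the bench where they are.

Things in the scene. Friction and masses are not known exactly. Their poses are not given: they have to be found in the camera images.
- box: Grey steel switch box fixed to the bench, 160 mm (x) by 120 (y) by 70 high; origin at the centre of its underside, z up. On its top lies a bright steel lock plate, 68 mm square, 6 mm thick. A clear lamp 7 mm high stands on the top 58 mm along +x. Once fully in, the key can turn; turned, its bit is trapped under the plate and comes out only when it lies along the slot to within about 0.09 rad.
- lock (a point): NOMINAL keyhole: box centre, at the height of the plate's upper face (76 mm above the bench), box axes. The plate floats: the true hole is up to 4 mm off this point in x and in y, so feel for it. Slot 28.5 mm long (box x), 7.5 wide (y), 11.5 mm square in its middle; 6 mm deep; the barrel's equal slot begins 10 mm down. Sprung: sinks 1 mm per 4 N, 4 mm at most; slides aside only above about 15 N.
- barrel (a joint): Turn of the lock barrel (rad), clockwise from above: 0 = home stop (slot along box x), 1.4 = far stop. Stays where left; takes about 0.04 N m. The key has about 0.1 rad of play in it to each side, so it goes 0.1 to 0.15 rad beyond a stop's value before the barrel is there; then, the stop being sprung, torque rises by 2 N m/rad. Keep it under about 0.2 N m: the bit's two ends then press 25 N in all.
- key_bow (a point): Centre of the handle (bow) of the loose key (60 g), upright in its stand at the start: black block 34 mm wide (key x), 10 thick (key y), 32 high; grip it from above across the 10 mm. z points up, x along the width; the key is the same either way round. Below the bow: steel shaft of 8 mm diameter, and a round collar 24 mm across, 4 mm thick, its underside 33 mm below this point.
- key_tip (a point): Middle of the key's lower end, 54 mm below the bow's centre and 21 mm below the collar's underside; same axes. It is the underside of a flat double bit 26 mm wide (key x), 5 thick (key y), 12 high. With the key fully in the lock (collar on the plate) it is 21 mm below the plate's upper face.
- stand_slot (a point): Centre of the slot's mouth in the top of the key stand, a pine block 80 mm (x) by 60 (y) by 45 high, fixed to the bench; x along the slot. The slot is 31 mm long, 13 wide, 39 deep; the key stands in it with its collar on the block's top, its width along the slot and the bow's centre 33 mm above this point.
- mallet: Bystander: rubber mallet lying, 300 mm long; leave alone.
- drill: Bystander: cordless drill standing on its battery, about 160 mm high; leave alone.
- tub: Bystander: red plastic tub, 150 mm wide, 140 mm high; leave alone.
- glue: Bystander: yellow glue bottle, 60 mm wide, 170 mm high; leave alone.
- dish: Bystander: black round lid, 128 mm wide, 12 mm high; leave alone.
- sander: Bystander: sanding block with cork back beside the switch box, 70 by 40 by 28 mm; leave alone.
- offcut: Bystander: pine offcut near the key stand, 30 by 65 by 19 mm; leave alone.
- tape: Bystander: yellow tape measure, 58 by 34 by 50 mm; leave alone.
Mind the look-alikes: they are no part of the job. Leave any pink or turquoise look-alike of the part that bears key_bow alone.

How it is judged:
By the outcome, as a careful person would: the job done as asked, in the order asked, and still so for the second after the job is handed in, with the robot touching nothing.
It also fails if it takes over 72 s, if anything falls off the work surface, if the arm or the gripper's body presses on something with over 40 N, if the wrist force passes 120 N, or if a joint passes its speed limit or range.

## Working session

There is one attempt and no reset: what is moved stays moved. The work goes in short steps, Python scripts to look and compute and a tool call to move; the robot and the scene stay as the last step left them, time stands still between calls to the robot, and variables do not carry over. Pictures are saved under pics/ and viewed, at most 10 in all, crops included, and the job is handed in when it is done.

Besides the shell and the picture viewer there is one more tool, called after "Request:" by a JSON object that holds its "op" and its "data", one argument or row to a line. apply_moves: Moves the arm, as the interface text tells. Its arguments: {"type":"object","properties":{"plan":{"type":"array","items":{"type":"number"}},"grip":{"type":"number"}},"required":["plan"]}

```bash
ls; mkdir -p pics; cat > h.py <<'E'
import numpy as np, cv2
from rig import bot
def cam(n, st=None):
    i=bot.camera_info(n); f=210/np.tan(np.radians(i["vertical_fov"])/2)
    if "mount" in i:
        M=np.array(i["mount"]); R=np.array(st["tcp_rot"]); Rw=R@M[:3,:3]; o=R@M[:3,3]+np.array(st["position"])
    else:
        Rc=cv2.Rodrigues(np.array(i["rvec"],float))[0]; Rw=Rc.T; o=-Rc.T@np.array(i["tvec"]).ravel()
    return i,f,Rw,o
def ray(n,px,st=None):
    i,f,Rw,o=cam(n,st); d=(np.array(px,float)-[i["cx"],i["cy"]])/f; s=d.copy()
    for _ in range(20): s=d/(1+i["k1"]*(s@s))
    return o,Rw@np.array([s[0],s[1],1])
def at_z(n,px,z,st=None):
    o,d=ray(n,px,st); return o+d*(z-o[2])/d[2]
def at_d(n,px,dep,st=None):
    o,d=ray(n,px,st); return o+d*dep
def proj(n,P,st=None):
    i,f,Rw,o=cam(n,st); c=Rw.T@(np.array(P)-o); s=c[:2]/c[2]
    return s*(1+i["k1"]*(s@s))*f+[i["cx"],i["cy"]]
def px(r): return np.array(r["xy"])*[560,420]
def save(n,im): cv2.imwrite("pics/"+n+".png",im[...,::-1])
E
python3 - <<'E'
from h import *
print(bot.hold_point_z)
for c in ("scene","top"):
    im,d=bot.capture(c); save(c,im)
    np.savez("/tmp/%s.npz"%c,im=im,d=d)
    for t in ("key_bow","key_tip","stand_slot","lock","box"):
        for r in bot.pinpoint(c,t)[:4]:
            p=px(r); u,v=np.clip(p.astype(int),0,[559,419]); print(c,t,round(r["p"],2),p.round(1),at_d(c,p,d[v,u]).round(3))
E
```

```text
pics
0.0187
scene key_bow 0.67 [353.6 191. ] [0.675 0.235 0.067]
scene key_bow 0.61 [301.7 168.4] [0.472 0.186 0.067]
scene key_bow 0.48 [332.6 169.5] [ 0.463  0.34  -0.   ]
scene key_tip 0.58 [331.1 188.1] [0.594 0.214 0.041]
scene key_tip 0.55 [303.6 183.3] [0.472 0.196 0.001]
scene key_tip 0.47 [353.6 205.3] [0.675 0.244 0.006]
scene stand_slot 0.67 [331. 179.] [0.562 0.242 0.049]
scene stand_slot 0.43 [330.9 172.3] [0.578 0.224 0.091]
scene lock 0.79 [219.6 220.5] [ 0.563 -0.182  0.075]
scene box 0.94 [217.1 240.6] [ 0.626 -0.225  0.067]
top key_bow 0.62 [187.5 216.1] [0.566 0.234 0.092]
top key_bow 0.62 [202.7 264.1] [0.454 0.184 0.071]
top key_bow 0.44 [195.6 179.6] [0.668 0.233 0.067]
top key_tip 0.64 [205.2 262.4] [0.46  0.179 0.065]
top key_tip 0.51 [193.9 221.1] [0.563 0.226 0.047]
top key_tip 0.4 [196.6 186.6] [0.655 0.233 0.049]
top stand_slot 0.83 [190.2 223.6] [0.553 0.231 0.064]
top lock 0.59 [361.  235.5] [ 0.569 -0.201  0.048]
top lock 0.16 [443.9 310.6] [ 0.403 -0.393  0.093]
top box 0.72 [357.1 243. ] [ 0.545 -0.188  0.072]
```

```bash
python3 - <<'E'
import cv2
a=cv2.imread("pics/scene.png")[130:300,170:410]; b=cv2.imread("pics/top.png")[160:290,150:420]
a=cv2.resize(a,(424,300),interpolation=2);b=cv2.resize(b,(623,300),interpolation=2)
cv2.imwrite("pics/s2.png",cv2.resize(cv2.imread("pics/scene.png")[130:300,170:410],(800,567),interpolation=2))
cv2.imwrite("pics/t2.png",cv2.resize(cv2.imread("pics/top.png")[150:300,150:420],(800,444),interpolation=2))
E
```

```text
(no output)
```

View pics/s2.png

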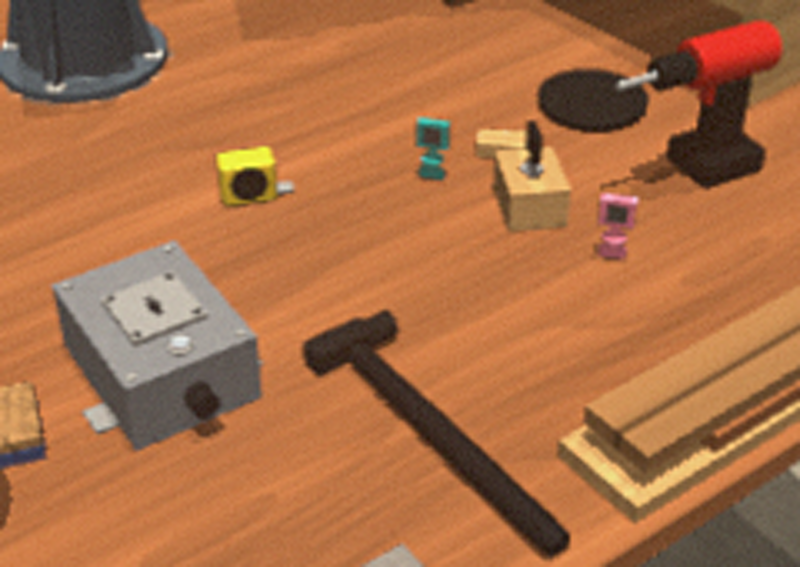

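View pics/t2.png

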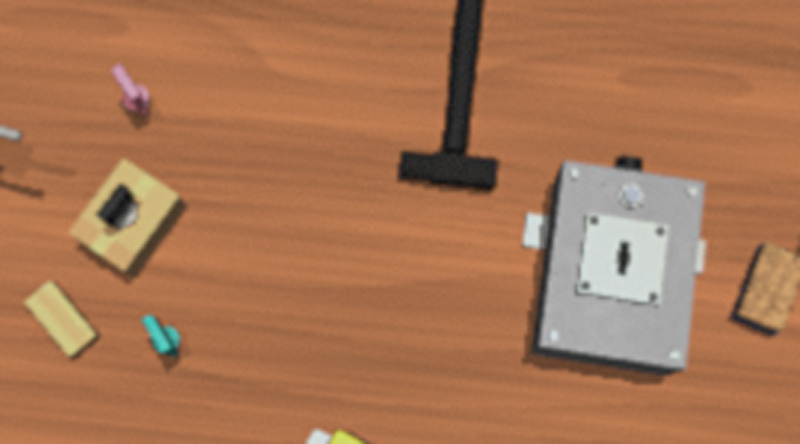

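The top crop shows the box at about (357,240) full-picture, with the lamp end pointing away from the robot. The stand at about (191,222) holds the black key.

Possible key candidates in the scene picture:
- Black key in the pine stand, bow at about (331,172).
- Turquoise look-alike at (302,168).
- Pink look-alike at (354,191).

I choose the black one in the stand, and will check it in a close wrist crop.

```bash
python3 - <<'E'
from h import *
s=bot.read_state(); print(s["time_s"],np.array(s["tcp_rot"]).round(3).tolist(),s["position"])
print({k:(np.array(v).round(3).tolist()) for k,v in bot.camera_info("wrist").items()})
d=np.load("/tmp/top.npz")["d"]
S=lambda u,v:(150+u*270/800,150+v*150/444)
for z,L in ((.045,[(125,160),(180,205),(125,272),(72,232)]),(.07,[(565,163),(704,183),(685,370),(540,350)]),(.076,[(588,214),(667,222),(657,304),(577,294),(625,258)])):
    print(np.array([at_z("top",S(*p),z)[:2] for p in L]).round(4).tolist())
E
```

```text
0.6 [[-0.965, 0.261, 0.0], [0.261, 0.965, 0.0], [-0.0, 0.0, -1.0]] [0.16293333 0.60336246 0.22257263]
{'vertical_fov': 61.844, 'cx': 277.709, 'cy': 212.336, 'k1': -0.084, 'mount': [[0.001, -0.96, -0.28, 0.077], [1.0, 0.001, -0.0, 0.001], [0.0, -0.28, 0.96, -0.163], [0.0, 0.0, 0.0, 1.0]]}
[[0.6081, 0.2379], [0.573, 0.1847], [0.51, 0.2233], [0.54, 0.2737]]
[[0.6375, -0.1415], [0.6319, -0.2596], [0.4726, -0.2511], [0.4766, -0.1321]]
[[0.5937, -0.1631], [0.5936, -0.2291], [0.5236, -0.2244], [0.5252, -0.1584], [0.5594, -0.1961]]
```

Request:
{"op": "apply_moves", "data": {
  "plan": [0.6, -0.56, 0, -0.15, 0.8, -0.75, 0, -0.15, 0.8, -0.75, 0, -0.15, 0.8, -0.75, 0, -0.15, 0.8, -0.75, 0, -0.15, 0.8, -0.75, 0, -0.15, 0.8, -0.75, 0, -0.15, 0.8, -0.75, 0, -0.15, 0.8, -0.75, -0.2, -0.15, 0.8, -0.75, -0.2, -0.15, 0, 0, 0, 0]
}}

```text
time_s: 1.98
position: [0.5559, 0.2348, 0.2018]
tcp_rot: [[-0.862, 0.506, 0.001], [0.506, 0.862, -0.001], [-0.001, -0.0, -1.0]]
force: [-0.5, 0.7, 0.1]
opening: 1.0
grasp_force: 0.0
```

```bash
python3 - <<'E'
from h import *
s=bot.read_state(); im,d=bot.capture("wrist"); save("w1",im); np.savez("/tmp/w1.npz",im=im,d=d)
for t in ("key_bow","stand_slot"):
    for r in bot.pinpoint("wrist",t)[:3]:
        p=px(r); print(t,round(r["p"],2),p.round(1),at_z("wrist",p,.078 if t=="key_bow" else .045,s).round(4))
    for r in bot.outline_of("wrist",t)[:3]:
        m=r["mask"]; print("outl",t,round(r["p"],2),px(r),m.sum())
ys,xs=np.mgrid[0:420,0:560]
P=np.array([at_d("wrist",(u,v),d[v,u],s) for u,v in zip(xs[::1,::1].ravel(),ys.ravel()) if 0<d[v,u]<.4])
def fit(lo,hi,c,r):
    q=P[(P[:,2]>lo)&(P[:,2]<hi)&(np.hypot(*(P[:,:2]-c).T)<r)]
    if len(q)<10: print("few",len(q));return
    (cx,cy),(w,h),a=cv2.minAreaRect((q[:,:2]*1000).astype(np.float32)); print(len(q),"z",np.median(q[:,2]).round(4),cx,cy,w,h,a)
c=[.558,.23]
fit(.087,.1,c,.05); fit(.04,.049,c,.06)
E
```

```text
key_bow 0.95 [347.5 291.1] [0.6592 0.2489 0.078 ]
key_bow 0.66 [172.  133.1] [0.4611 0.1918 0.078 ]
key_bow 0.61 [282.3 212. ] [0.5635 0.2353 0.078 ]
outl key_bow 0.74 [178.304 130.704] 878
outl key_bow 0.57 [280.672 206.808] 784
outl key_bow 0.57 [338.912 276.612] 498
stand_slot 0.72 [281.1 202.5] [0.5634 0.2345 0.045 ]
outl stand_slot 0.92 [277.312 188.286] 4838Traceback (most recent call last):
  File "<stdin>", line 9, in <module>
  File "h.py", line 17, in at_d
    o,d=ray(n,px,st); return o+d*dep
        ~~~^^^^^^^^^
  File "h.py", line 11, in ray
    i,f,Rw,o=cam(n,st); d=(np.array(px,float)-[i["cx"],i["cy"]])/f; s=d.copy()
             ~~~^^^^^^
  File "h.py", line 4, in cam
    i=bot.camera_info(n); f=210/np.tan(np.radians(i["vertical_fov"])/2)
ValueError: time passes only in moves, steps and waits
```

View pics/w1.png

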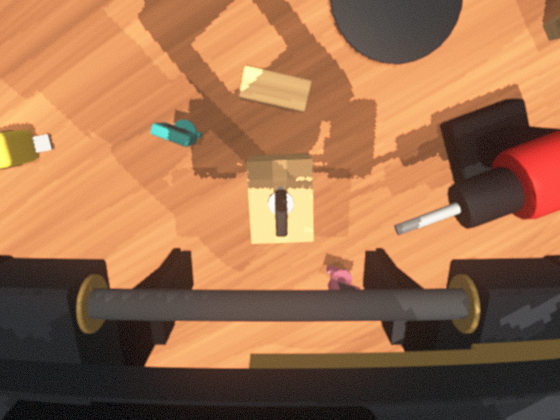

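The wrist picture shows the black key in the stand at (281,212), with the turquoise one at (175,133) and the pink one at (340,278). The drill's bit tip is at (398,228). I'll fit the stand and bow, and check the clearance to the drill.

```bash
cat >> h.py <<'E'
import functools
_ci=functools.lru_cache(None)(bot.camera_info)
def cam(n, st=None):
    i=_ci(n); f=210/np.tan(np.radians(i["vertical_fov"])/2)
    if "mount" in i:
        M=np.array(i["mount"]); R=np.array(st["tcp_rot"]); return i,f,R@M[:3,:3],R@M[:3,3]+np.array(st["position"])
    Rc=cv2.Rodrigues(np.array(i["rvec"],float))[0]; return i,f,Rc.T,-Rc.T@np.array(i["tvec"]).ravel()
def cloud(n,d,st=None):
    i,f,Rw,o=cam(n,st); K=np.array([[f,0,i["cx"]],[0,f,i["cy"]],[0,0,1.]])
    v,u=np.mgrid[0:420,0:560]; uv=np.stack([u,v],-1).reshape(-1,1,2).astype(float)
    s=cv2.undistortPoints(uv,K,np.array([i["k1"],0,0,0.]))[:,0]
    return ((np.c_[s,np.ones(len(s))]*d.reshape(-1,1))@Rw.T+o).reshape(420,560,3)
def rect(P,lo,hi,c,r,m=None):
    k=(P[...,2]>lo)&(P[...,2]<hi)&(np.hypot(P[...,0]-c[0],P[...,1]-c[1])<r)
    if m is not None:k&=m
    q=P[k]
    if len(q)<8: return "few",len(q)
    (cx,cy),(w,h),a=cv2.minAreaRect((q[:,:2]*1000).astype(np.float32))
    return len(q),np.median(q[:,2]).round(4),np.round([cx,cy,w,h,a],1),q[:,:2].mean(0).round(4)
E
python3 - <<'E'
from h import *
s=bot.read_state(); z=np.load("/tmp/w1.npz"); im,d=z["im"].astype(int),z["d"]
P=cloud("wrist",d,s); P[d<=0]=9
c=[.56,.232]
print("bow",rect(P,.083,.105,c,.05)); print("stand",rect(P,.040,.05,c,.06))
R=np.array(s["tcp_rot"])[:, :2]
for z0 in (.1,.125):
    k=(P[...,2]>z0)&(P[...,2]<.25)&(d>.0); k[250:]=0
    q=(P[k][:,:2]-[.562,.234])@R[:2]; print(z0,k.sum(),q.min(0),q.max(0), np.sort(q[:,1])[:3] if len(q) else 0)
    if k.sum(): 
        b=q[np.abs(q[:,0])<.05]; print("in strip y",(b[:,1].min(),b[:,1].max()) if len(b) else None)
# dark pixels of the bow
dark=(im.sum(2)<150); k=dark&(P[...,2]>.06)&(np.hypot(P[...,0]-c[0],P[...,1]-c[1])<.04)
v,u=np.nonzero(k); print(u.min(),u.max(),v.min(),v.max(),k.sum(),np.median(P[k][:,2]))
m=(dark&(np.abs(np.arange(560)-281)<30)[None,:]&((np.arange(420)>185)&(np.arange(420)<242))[:,None])
for v in range(186,242,5): 
    w=np.nonzero(m[v])[0]; print(v,(w.min(),w.max(),P[v,w].mean(0).round(3)) if len(w) else 0)
E
```

```text
bow (536, np.float64(0.0953), array([558.1, 238.6,  10.4,  33.8,  62.3]), array([0.5569, 0.2392]))
stand (4538, np.float64(0.0466), array([558.5, 238.3,  60.2,  80.7,  62.5]), array([0.5554, 0.2399]))
0.1 7776 [ 0.00584258 -0.05270668] [0.07992859 0.22030652] [-0.05270668 -0.05231078 -0.05222006]
in strip y (np.float64(-0.05270668042759178), np.float64(0.19039617331606165))
0.125 7672 [ 0.00584258 -0.05270668] [0.07992859 0.19418206] [-0.05270668 -0.05231078 -0.05222006]
in strip y (np.float64(-0.05270668042759178), np.float64(0.19039617331606165))
159 388 368 419 8428 0.3136176058452177
186 0
191 0
196 0
201 0
206 0
211 0
216 0
221 0
226 0
231 0
236 0
241 0
```

```bash
python3 - <<'E'
from h import *
s=bot.read_state(); z=np.load("/tmp/w1.npz"); d=z["d"]
P=cloud("wrist",d,s)
R=np.array(s["tcp_rot"])[:2,:2]
for u,v in ((400,228),(410,225),(430,218),(458,210),(470,200),(500,170),(530,180),(500,230),(490,115)):
    p=P[v,u]; print(u,v,p.round(3),((p[:2]-[.5583,.2385])@R).round(3))
print(s["position"],np.degrees(np.arctan2(R[1,1],R[0,1])), s["joint_positions"])
E
```

```text
400 228 [0.594 0.312 0.14 ] [0.006 0.082]
410 225 [0.595 0.319 0.141] [0.009 0.088]
430 218 [0.598 0.333 0.14 ] [0.013 0.102]
458 210 [0.602 0.353 0.14 ] [0.019 0.121]
470 200 [0.595 0.359 0.151] [0.029 0.122]
500 170 [0.591 0.389 0.141] [0.047 0.146]
530 180 [0.599 0.396 0.158] [0.044 0.157]
500 230 [0.722 0.434 0.001] [-0.044  0.251]
490 115 [0.587 0.453 0.031] [0.082 0.2  ]
[0.55183517 0.2389353  0.20282194] 59.98411173012595 [ 1.27659430e+01  2.96941125e+01  8.67702661e+01  1.89916309e-02
  6.35529497e+01 -4.72266298e+01]
```

```bash
python3 - <<'E'
from h import *
s=bot.read_state(); im,d=bot.capture("wrist"); s2=bot.read_state()
print(s["position"],s2["position"],s["force"])
P=cloud("wrist",d,s); P[d<=0]=9
print("bow",rect(P,.083,.105,[.56,.235],.05)); print("stand",rect(P,.040,.05,[.56,.235],.06))
for u,v in ((400,228),(410,225)): print(P[v-12:v+12,u-12:u+12].reshape(-1,3)[np.argmax(P[v-12:v+12,u-12:u+12,2])])
E
```

```text
[0.55183517 0.2389353  0.20282194] [0.5518891  0.23905879 0.20290802] [0.45349147 0.72947699 0.27960328]
bow (508, np.float64(0.0943), array([562.2, 234.7,  10. ,  33.2,  60. ]), array([0.5611, 0.2349]))
stand (4547, np.float64(0.0456), array([562.7, 234. ,  60.3,  81. ,  62. ]), array([0.5599, 0.2355]))
[9. 9. 9.]
[9. 9. 9.]
```

Request:
{"op": "apply_moves", "data": {
  "plan": [0.1, -0.04, -0.3, 0.1, 0.11, -0.04, -0.5, 0.1, 0, 0, -0.6, 0, 0, 0, -0.5, 0, 0, 0, -0.4, 0, 0, 0, -0.28, 0, 0, 0, 0, 0, 0, 0, 0, 0]
}}

```text
time_s: 3.28
position: [0.5639, 0.2341, 0.0741]
tcp_rot: [[-0.882, 0.471, 0.001], [0.471, 0.882, 0.0], [-0.001, 0.001, -1.0]]
force: [0.0, 1.1, 0.2]
opening: 1.001
grasp_force: 0.0
```

Request:
{"op": "apply_moves", "data": {
  "plan": [0, 0, 0, 0, 0, 0, 0, 0, 0, 0, 0, 0, 0, 0, 0, 0, 0, 0, 0, 0, 0, 0, 0, 0],
  "grip": 1
}}

```text
time_s: 4.03
position: [0.5634, 0.2338, 0.0735]
tcp_rot: [[-0.882, 0.471, -0.0], [0.471, 0.882, -0.0], [0.0, -0.0, -1.0]]
force: [0.6, 0.0, 0.0]
opening: 0.4
grasp_force: 0.0
```

Request:
{"op": "apply_moves", "data": {
  "plan": [0, 0, 0, 0, 0, 0, 0, 0, 0, 0, 0, 0, 0, 0, 0, 0, 0, 0, 0, 0]
}}

```text
time_s: 4.65
position: [0.5634, 0.2339, 0.0735]
tcp_rot: [[-0.882, 0.471, -0.0], [0.471, 0.882, -0.0], [0.0, -0.0, -1.0]]
force: [-1.5, 0.5, -0.7]
opening: 0.111
grasp_force: 30.0
```

Request:
{"op": "apply_moves", "data": {
  "plan": [0, 0, 0.2, 0, 0, 0, 0.5, 0, 0, 0, 0.7, 0, 0, 0, 0.7, 0, 0, -0.4, 0, 0.1, 0, -0.8, 0, 0.2, 0, -1, 0, 0.4, 0, -1, 0, 0.4, 0, -1, 0, 0.4, 0, -1, 0, 0.4, 0, -1, 0, 0.4, 0, -1, 0, 0.2]
}}

```text
time_s: 6.15
position: [0.5635, -0.1278, 0.1794]
tcp_rot: [[-0.999, 0.053, 0.001], [0.053, 0.999, -0.0], [-0.001, -0.0, -1.0]]
force: [1.4, 0.9, 0.3]
opening: 0.109
grasp_force: 30.0
```

Request:
{"op": "apply_moves", "data": {
  "plan": [0, -0.9, 0, 0, -0.2, -0.5, 0, 0, 0, 0, 0, 0, 0, 0, 0, 0, 0, 0, 0, 0]
}}

```text
time_s: 6.78
position: [0.5536, -0.1949, 0.1788]
tcp_rot: [[-0.999, 0.053, 0.0], [0.053, 0.999, 0.0], [-0.0, 0.0, -1.0]]
force: [1.1, 0.1, 0.4]
opening: 0.111
grasp_force: 30.0
```

```bash
python3 - <<'E'
from h import *
s=bot.read_state(); im,d=bot.capture("wrist"); save("w2",im); np.savez("/tmp/w2.npz",im=im,d=d,p=s["position"],R=s["tcp_rot"])
print(s["time_s"],s["position"],s["force"],s["moment"],s["opening"],s["grasp_force"],s["joint_positions"])
P=cloud("wrist",d,s); P[d<=0]=9
c=[.555,-.196]
print("boxtop",rect(P,.065,.0735,c,.13)); print("plate",rect(P,.0742,.082,c,.06))
for t in ("lock","box","key_bow","key_tip"):
    for r in bot.pinpoint("wrist",t)[:2]:
        p=px(r); print(t,round(r["p"],2),p.round(1),at_z("wrist",p,.076,s).round(4))
E
```

```text
6.775 [ 0.55362989 -0.19490006  0.17876508] [1.09322841 0.14293039 0.37726325] [0.03548775 0.01917846 0.00030483] 0.1110615094993866 29.987406134605408 [-3.03048713e+01  3.03455200e+01  9.02157890e+01  2.06349990e-02
  5.94410948e+01 -1.17283117e+02]
boxtop (15121, np.float64(0.0705), array([ 542.7, -193.2,  121.3,  128. ,   87. ]), array([ 0.5226, -0.1927]))
plate (5389, np.float64(0.0766), array([ 561. , -192.7,   68.3,   68.7,   86.9]), array([ 0.5536, -0.1919]))
lock 0.62 [281.7 220.4] [ 0.5609 -0.1916  0.076 ]
box 0.72 [276.4 194.5] [ 0.5396 -0.1947  0.076 ]
key_bow 0.57 [276.9 269.1] [ 0.603  -0.1976  0.076 ]
key_tip 0.77 [276.7 234.7] [ 0.5727 -0.1962  0.076 ]
```

View pics/w2.png

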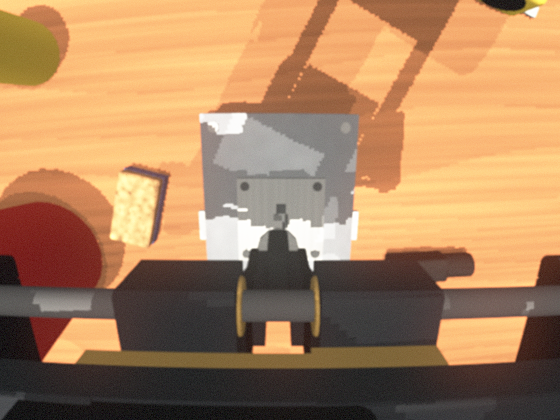

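The hole at (281,215) is partly hidden by the key. I'll shift 50 mm along +x for a clear view.

Request:
{"op": "apply_moves", "data": {
  "plan": [0.6, 0, 0, 0, 0.4, 0, 0, 0, 0, 0, 0, 0, 0, 0, 0, 0]
}}

```text
time_s: 7.52
position: [0.6024, -0.1957, 0.1782]
tcp_rot: [[-0.999, 0.054, -0.002], [0.054, 0.999, 0.001], [0.002, 0.001, -1.0]]
force: [0.1, -0.2, -1.7]
opening: 0.112
grasp_force: 30.0
```

```bash
python3 - <<'E'
from h import *
s=bot.read_state(); im,d=bot.capture("wrist"); np.savez("/tmp/w3.npz",im=im,d=d,p=s["position"],R=s["tcp_rot"])
print(s["time_s"],s["position"],s["force"])
P=cloud("wrist",d,s); P[d<=0]=9
c=[.56,-.193]
print("boxtop",rect(P,.065,.0735,c,.13)); print("plate",rect(P,.0742,.082,c,.06))
for t in ("lock","key_tip"):
    for r in bot.pinpoint("wrist",t)[:2]:
        p=px(r); print(t,round(r["p"],2),p.round(1),at_z("wrist",p,.076,s).round(4),at_z("wrist",p,s["position"][2]-.0495,s).round(4))
u0,v0=proj("wrist",[.5609,-.193,.076],s).astype(int); print(u0,v0)
cv2.imwrite("pics/w3.png",cv2.resize(im[v0-70:v0+130,u0-133:u0+133,::-1],(798,600),interpolation=cv2.INTER_CUBIC))
# hole: depth below the plate
k=(P[...,2]<.068)&(np.hypot(P[...,0]-c[0],P[...,1]-c[1])<.025); print("hole",k.sum(),P[k].mean(0) if k.any() else 0)
E
```

```text
7.525 [ 0.6023685  -0.1956923   0.17815528] [ 0.078694   -0.17584472 -1.69962526]
boxtop (23152, np.float64(0.0705), array([ 558.5, -194. ,  120.8,  161.3,   87. ]), array([ 0.5465, -0.1941]))
plate (7749, np.float64(0.0765), array([ 573. , -193.4,   68.5,   91.2,   87. ]), array([ 0.5608, -0.1928]))
lock 0.82 [276.2 158.9] [ 0.5605 -0.1941  0.076 ] [ 0.5536 -0.1935  0.1287]
key_tip 0.69 [276.6 230.8] [ 0.6177 -0.1969  0.076 ] [ 0.5995 -0.1957  0.1287]
277 159
hole 428 [ 0.56308489 -0.19303122  0.05422098]
```

View pics/w3.png

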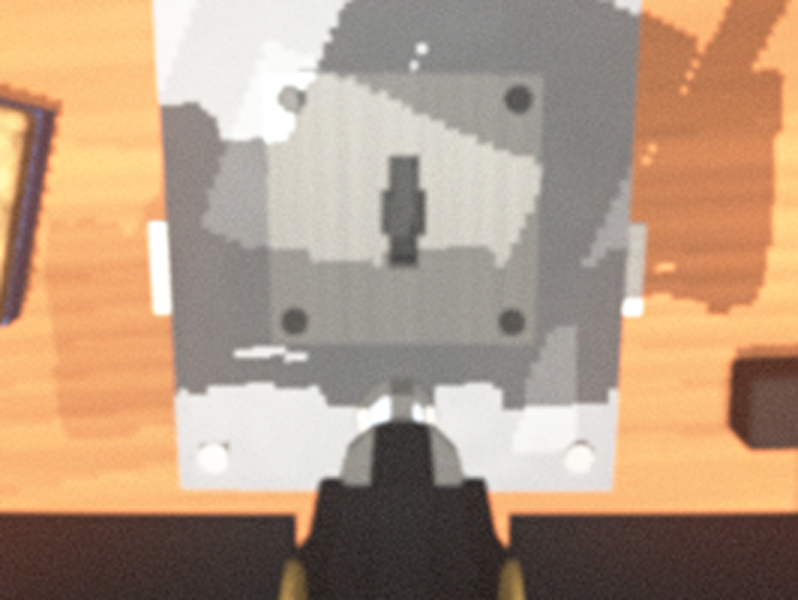

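```bash
python3 - <<'E'
from h import *
s=bot.read_state(); im,d=bot.capture("wrist"); s2=bot.read_state()
print(s["time_s"],s["position"],s2["position"],s["force"])
for u,v in ((278.3,159.2),): print("hole",at_z("wrist",(u,v),.076,s))
g=im.mean(2); v0,u0=159,278
sub=g[v0-24:v0+24,u0-12:u0+12]; print(np.percentile(sub,[2,10,30,50,90]))
m=(sub<95).astype(np.uint8); n,l,st,ce=cv2.connectedComponentsWithStats(m); i=1+np.argmax(st[1:,4]); print(st[i],ce[i])
ys,xs=np.nonzero(l==i); q=np.array([at_z("wrist",(x+u0-12,y+v0-24),.076,s)[:2] for x,y in zip(xs,ys)])*1000
print(cv2.minAreaRect(q.astype(np.float32)),q.mean(0))
P=cloud("wrist",d,s); P[d<=0]=9
print("boxtop",rect(P,.065,.0735,[.56,-.193],.13)); print("plate",rect(P,.0742,.082,[.56,-.193],.048))
# key points: collar & bit
for z in np.arange(.10,.175,.006):
    print(z.round(3),rect(P,z,z+.006,s["position"][:2],.03))
E
```

```text
7.675 [ 0.60248547 -0.19597674  0.17849746] [ 0.60265196 -0.19606544  0.17856606] [ 0.1222811   0.86588124 -1.45901004]
hole [ 0.56103376 -0.19277565  0.076     ]
[ 85.01333333 101.         115.1        156.33333333 212.        ]
[ 9 29 10 13 64] [12.953125 36.3125  ]
((568.9888916015625, -192.58189392089844), (5.800962448120117, 9.73713207244873), 76.90447235107422) [ 570.29490832 -192.77411622]
boxtop (23156, np.float64(0.0705), array([ 558.5, -194.3,  120.9,  161. ,   86.6]), array([ 0.5465, -0.1939]))
plate (7557, np.float64(0.0765), array([ 567.4, -193.1,   68.4,   79.6,   86.8]), array([ 0.56  , -0.1926]))
0.1 ('few', 0)
0.106 ('few', 0)
0.112 ('few', 0)
0.118 ('few', 0)
0.124 ('few', 4)
0.13 (22, np.float64(0.133), array([ 588.7, -194.8,    4.3,    0.8,   86.3]), array([ 0.5888, -0.1948]))
0.136 (63, np.float64(0.141), array([ 591.1, -194.9,    4.2,    5.1,   86.7]), array([ 0.5904, -0.1948]))
0.142 (16, np.float64(0.1424), array([ 591.1, -195.2,    3.4,    4.6,   23.8]), array([ 0.5909, -0.1951]))
0.148 (89, np.float64(0.1532), array([ 596.3, -195.2,   23.6,   13. ,   86.9]), array([ 0.5951, -0.1942]))
0.154 (247, np.float64(0.1547), array([ 596.3, -195.6,   22.9,   13.1,   88. ]), array([ 0.5977, -0.1958]))
0.16 ('few', 0)
0.166 (33, np.float64(0.1708), array([ 585.7, -194.6,    9.8,    2.1,   85.7]), array([ 0.5852, -0.1945]))
0.172 (73, np.float64(0.175), array([ 585.3, -194.5,    9.7,    2.2,   83.2]), array([ 0.585 , -0.1946]))
```

Request:
{"op": "apply_moves", "data": {
  "plan": [-0.4, 0.03, -0.2, 0, -0.42, 0.024, -0.3, 0, 0, 0, -0.3, 0, 0, 0, -0.14, 0, 0, 0, 0, 0, 0, 0, 0, 0, 0, 0, 0, 0]
}}

```text
time_s: 8.6
position: [0.5631, -0.1936, 0.132]
tcp_rot: [[-0.999, 0.054, 0.001], [0.054, 0.999, -0.001], [-0.001, -0.001, -1.0]]
force: [0.3, -0.5, -0.8]
opening: 0.108
grasp_force: 30.0
```

```bash
python3 - <<'E'
from h import *
s=bot.read_state(); print(s["time_s"],s["position"],s["force"],s["moment"])
im,d=bot.capture("wrist"); P=cloud("wrist",d,s); P[d<=0]=9
u,v=proj("wrist",[.548,-.193,.08],s).astype(int); print(u,v)
cv2.imwrite("pics/w4.png",cv2.resize(im[v-60:v+60,u-80:u+80,::-1],(800,600),interpolation=cv2.INTER_CUBIC))
for a,b in((.08,.086),(.086,.092),(.092,.098),(.102,.11)): print(a,rect(P,a,b,s["position"][:2],.03))
E
```

```text
8.6 [ 0.56306442 -0.19360932  0.13198281] [ 0.26199869 -0.52626122 -0.7787543 ] [0.01079394 0.0230241  0.00452595]
276 211
0.08 (15, np.float64(0.0845), array([ 549.5, -192.5,    4.4,    0.7,   83.6]), array([ 0.5496, -0.1924]))
0.086 (21, np.float64(0.0893), array([ 549.6, -192.5,    4.4,    0.7,   83. ]), array([ 0.5495, -0.1926]))
0.092 (69, np.float64(0.0949), array([ 551.7, -192.6,    4.2,    5. ,   87. ]), array([ 0.5513, -0.1925]))
0.102 (337, np.float64(0.1079), array([ 556.8, -193. ,   23.6,   13.3,   87.6]), array([ 0.5576, -0.1931]))
```

View pics/w4.png

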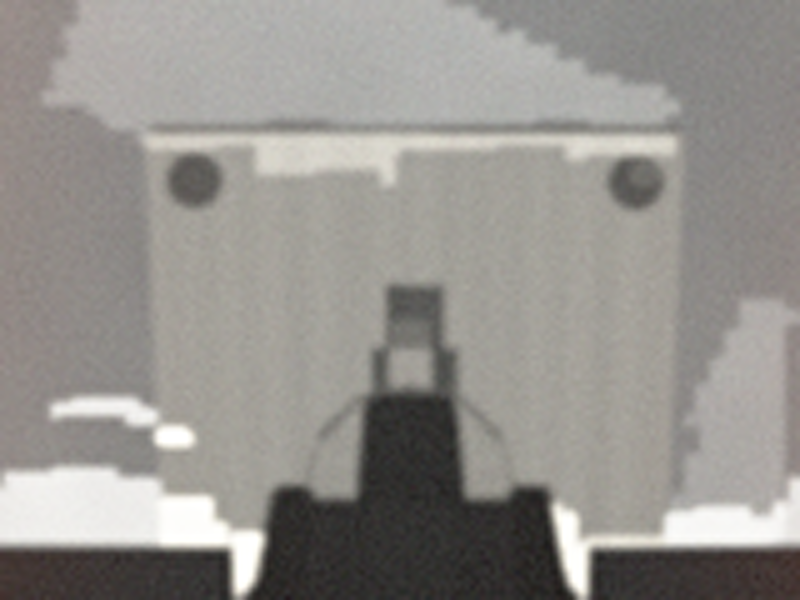

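```bash
python3 - <<'E'
from h import *
s=bot.read_state(); f=lambda c,r:at_z("wrist",(196+c/5,151+r/5),.076,s).round(4)
print(f(415,286),f(388,330),f(442,330),f(373,380),f(457,380))
E
```

```text
[ 0.5471 -0.1914  0.076 ] [ 0.5528 -0.1952  0.076 ] [ 0.5532 -0.1882  0.076 ] [ 0.5596 -0.1976  0.076 ] [ 0.5602 -0.1866  0.076 ]
```

Request:
{"op": "apply_moves", "data": {
  "plan": [-0.028, 0.006, -0.07, 0, 0, 0, -0.04, 0, 0, 0, -0.03, 0, 0, 0, 0, 0]
}}

```text
time_s: 9.15
position: [0.5609, -0.1931, 0.1244]
tcp_rot: [[-0.999, 0.054, -0.0], [0.054, 0.999, 0.0], [0.0, 0.0, -1.0]]
force: [-0.1, 0.2, -0.9]
opening: 0.114
grasp_force: 30.0
```

Request:
{"op": "apply_moves", "data": {
  "plan": [0, 0.008, -0.02, 0, 0, 0, -0.03, 0, 0, 0, -0.03, 0, 0, 0, 0, 0]
}}

```text
time_s: 9.65
position: [0.5609, -0.1927, 0.1204]
tcp_rot: [[-0.999, 0.054, -0.0], [0.054, 0.999, 0.0], [0.0, 0.0, -1.0]]
force: [-0.5, 0.2, -0.8]
opening: 0.115
grasp_force: 30.0
```

Request:
{"op": "apply_moves", "data": {
  "plan": [0, 0, -0.03, 0, 0, 0, -0.03, 0, 0, 0, -0.03, 0, 0, 0, -0.03, 0, 0, 0, 0, 0]
}}

```text
time_s: 10.28
position: [0.5609, -0.1926, 0.1144]
tcp_rot: [[-0.999, 0.054, -0.0], [0.054, 0.999, 0.0], [0.0, 0.0, -1.0]]
force: [-0.7, 0.9, -0.5]
opening: 0.112
grasp_force: 30.0
```

Request:
{"op": "apply_moves", "data": {
  "plan": [0, 0, -0.04, 0, 0, 0, -0.04, 0, 0, 0, -0.04, 0, 0, 0, -0.04, 0, 0, 0, 0, 0]
}}

```text
time_s: 10.9
position: [0.5609, -0.1927, 0.1063]
tcp_rot: [[-0.999, 0.054, -0.0], [0.054, 0.999, 0.0], [0.0, 0.0, -1.0]]
force: [-0.2, 1.0, -0.7]
opening: 0.119
grasp_force: 30.0
```

Request:
{"op": "apply_moves", "data": {
  "plan": [0, 0, -0.02, 0, 0, 0, -0.02, 0, 0, 0, 0, 0]
}}

```text
time_s: 11.28
position: [0.561, -0.1927, 0.1045]
tcp_rot: [[-0.999, 0.054, -0.0], [0.054, 0.999, 0.0], [0.0, 0.0, -1.0]]
force: [-0.0, -0.5, 0.0]
opening: 0.112
grasp_force: 30.0
```

Request:
{"op": "apply_moves", "data": {
  "plan": [0, 0, -0.02, 0, 0, 0, 0, 0, 0, 0, 0, 0]
}}

```text
time_s: 11.65
position: [0.5611, -0.1928, 0.1038]
tcp_rot: [[-0.999, 0.054, 0.0], [0.054, 0.999, -0.0], [-0.0, -0.0, -1.0]]
force: [-0.6, 0.5, 2.1]
opening: 0.113
grasp_force: 30.0
```

Request:
{"op": "apply_moves", "data": {
  "plan": [0, 0, -0.01, 0, 0, 0, 0, -0.4, 0, 0, 0, -0.5, 0, 0, 0, -0.5, 0, 0, 0, -0.5, 0, 0, 0, 0]
}}

```text
time_s: 12.4
position: [0.5612, -0.193, 0.1034]
tcp_rot: [[-0.927, 0.375, 0.001], [0.375, 0.927, -0.001], [-0.001, -0.0, -1.0]]
force: [-0.6, -0.4, 2.9]
opening: 0.112
grasp_force: 30.0
```

```bash
cat > st.py <<'E'
from h import *
s=bot.read_state(); R=np.array(s["tcp_rot"]); print(s["time_s"],np.round(s["position"],4),"F",np.round(s["force"],2),"M",np.round(s["moment"],3),"yawx",np.degrees(np.arctan2(-R[1,0],-R[0,0])).round(2),"j6",round(s["joint_positions"][5],1),"open",round(s["opening"],3))
E
python3 st.py
```

```text
12.4 [ 0.5612 -0.193   0.1034] F [-0.63 -0.42  2.88] M [-0.042  0.091  0.034] yawx -22.05 j6 -97.7 open 0.112
```

Request:
{"op": "apply_moves", "data": {
  "plan": [0, 0, 0, -0.6, 0, 0, 0, -0.7, 0, 0, 0, -0.7, 0, 0, 0, -0.7, 0, 0, 0, -0.7, 0, 0, 0, -0.7, 0, 0, 0, -0.7, 0, 0, 0, -0.6, 0, 0, 0, -0.3, 0, 0, 0, 0, 0, 0, 0, 0]
}}

```text
time_s: 13.78
position: [0.5612, -0.1931, 0.1033]
tcp_rot: [[-0.19, 0.982, 0.001], [0.982, 0.19, -0.001], [-0.001, 0.0, -1.0]]
force: [-0.1, -0.4, 4.0]
opening: 0.111
grasp_force: 30.0
```

```bash
python3 st.py
```

```text
13.775 [ 0.5612 -0.1931  0.1033] F [-0.15 -0.35  4.  ] M [-0.33   0.167 -0.047] yawx -79.03 j6 -40.7 open 0.111
```

Request:
{"op": "apply_moves", "data": {
  "plan": [0, 0, 0, -0.4, 0, 0, 0, -0.4, 0, 0, 0, 0, 0, 0, 0, 0]
}}

```text
time_s: 14.28
position: [0.5612, -0.1931, 0.1032]
tcp_rot: [[-0.052, 0.999, 0.0], [0.999, 0.052, -0.001], [-0.001, 0.0, -1.0]]
force: [-0.8, -2.0, 4.9]
opening: 0.113
grasp_force: 30.0
```

```bash
python3 st.py
```

```text
14.275 [ 0.5612 -0.1931  0.1032] F [-0.81 -2.    4.89] M [-0.323  0.147  0.027] yawx -87.03 j6 -32.7 open 0.113
```

Request:
{"op": "apply_moves", "data": {
  "plan": [0, 0, 0, -0.2, 0, 0, 0, 0, 0, 0, 0, 0]
}}

```text
time_s: 14.65
position: [0.5612, -0.193, 0.1031]
tcp_rot: [[-0.016, 1.0, 0.0], [1.0, 0.016, -0.0], [-0.0, 0.0, -1.0]]
force: [-0.6, -1.7, 4.6]
opening: 0.114
grasp_force: 30.0
```

```bash
python3 st.py
```

```text
14.65 [ 0.5612 -0.193   0.1031] F [-0.6  -1.68  4.57] M [-0.484  0.091  0.037] yawx -89.1 j6 -30.6 open 0.114
```

Request:
{"op": "apply_moves", "data": {
  "plan": [0, 0, 0, -0.15, 0, 0, 0, 0, 0, 0, 0, 0]
}}

```text
time_s: 15.02
position: [0.5612, -0.1929, 0.1031]
tcp_rot: [[0.011, 1.0, 0.0], [1.0, -0.011, -0.0], [-0.0, 0.0, -1.0]]
force: [-0.3, -1.6, 5.5]
opening: 0.116
grasp_force: 30.0
```

```bash
python3 st.py
```

```text
15.025 [ 0.5612 -0.1929  0.1031] F [-0.32 -1.57  5.49] M [-0.547  0.122  0.035] yawx -90.61 j6 -29.1 open 0.116
```

Request:
{"op": "apply_moves", "data": {
  "plan": [0, 0, 0, -0.15, 0, 0, 0, 0, 0, 0, 0, 0]
}}

```text
time_s: 15.4
position: [0.5612, -0.1929, 0.1031]
tcp_rot: [[0.037, 0.999, 0.0], [0.999, -0.037, -0.0], [-0.0, 0.0, -1.0]]
force: [-0.4, -3.0, 4.7]
opening: 0.113
grasp_force: 30.0
```

```bash
python3 st.py
```

```text
15.4 [ 0.5612 -0.1929  0.1031] F [-0.42 -2.97  4.69] M [-0.611  0.114  0.053] yawx -92.11 j6 -27.6 open 0.113
```

Request:
{"op": "apply_moves", "data": {
  "plan": [0, 0, 0, -0.1, 0, 0, 0, 0, 0, 0, 0, 0]
}}

```text
time_s: 15.78
position: [0.5612, -0.1929, 0.1031]
tcp_rot: [[0.054, 0.999, 0.0], [0.999, -0.054, -0.0], [-0.0, 0.0, -1.0]]
force: [-0.8, -3.2, 3.2]
opening: 0.107
grasp_force: 30.0
```

```bash
python3 st.py
```

```text
15.775 [ 0.5612 -0.1929  0.1031] F [-0.84 -3.18  3.2 ] M [-0.662  0.072  0.129] yawx -93.11 j6 -26.6 open 0.107
```

Request:
{"op": "apply_moves", "data": {
  "plan": [0, 0, 0, -0.05, 0, 0, 0, 0]
}}

```text
time_s: 16.02
position: [0.5611, -0.1928, 0.1031]
tcp_rot: [[0.063, 0.998, 0.0], [0.998, -0.063, -0.0], [-0.0, 0.0, -1.0]]
force: [-0.5, -2.3, 3.8]
opening: 0.107
grasp_force: 30.0
```

```bash
python3 st.py; python3 - <<'E'
from h import *
M=[]
for _ in range(4):
    bot.capture("wrist"); s=bot.read_state(); M.append(s["moment"][2])
print(np.round(M,3))
E
```

```text
16.025 [ 0.5611 -0.1928  0.1031] F [-0.5  -2.3   3.78] M [-0.689  0.047  0.115] yawx -93.61 j6 -26.1 open 0.107
[0.163 0.118 0.101 0.096]
```

Request:
{"op": "apply_moves", "data": {
  "plan": [0, 0, 0, -0.08, 0, 0, 0, 0]
}}

```text
time_s: 16.48
position: [0.5611, -0.1928, 0.1031]
tcp_rot: [[0.077, 0.997, 0.0], [0.997, -0.077, -0.0], [-0.0, 0.0, -1.0]]
force: [-0.1, -3.2, 5.3]
opening: 0.112
grasp_force: 30.0
```

```bash
cat > mm.py <<'E'
from h import *
M=[]
for _ in range(5):
    bot.capture("wrist"); s=bot.read_state(); M.append(list(s["force"])+list(s["moment"]))
print("mean F,M",np.round(np.mean(M,0),3))
E
python3 mm.py; python3 st.py
```

```text
mean F,M [-0.568 -3.386  4.242 -0.8    0.069  0.162]
16.725 [ 0.5611 -0.1928  0.1031] F [-0.64 -3.19  3.26] M [-0.814  0.056  0.156] yawx -94.41 j6 -25.3 open 0.112
```

Request:
{"op": "apply_moves", "data": {
  "plan": [0, 0, 0, 0.5, 0, 0, 0, 0.8, 0, 0, 0, 0.8, 0, 0, 0, 0.8, 0, 0, 0, 0.8, 0, 0, 0, 0.8, 0, 0, 0, 0.8, 0, 0, 0, 0.8, 0, 0, 0, 0.8, 0, 0, 0, 0.8, 0, 0, 0, 0.7, 0, 0, 0, 0]
}}

```text
time_s: 18.23
position: [0.5604, -0.1923, 0.1029]
tcp_rot: [[-0.984, 0.181, -0.001], [0.181, 0.984, 0.001], [0.002, 0.001, -1.0]]
force: [-1.1, -2.8, 5.1]
opening: 0.109
grasp_force: 30.0
```

```bash
python3 mm.py; python3 st.py
```

```text
mean F,M [-1.044 -3.37   5.333 -0.616  0.196 -0.041]
18.475 [ 0.5604 -0.1923  0.1029] F [-1.28 -3.53  5.62] M [-0.613  0.206 -0.073] yawx -10.45 j6 -109.3 open 0.114
```

Request:
{"op": "apply_moves", "data": {
  "plan": [0.01, -0.01, 0, 0.4, 0, 0, 0, 0.4, 0, 0, 0, 0.3, 0, 0, 0, 0]
}}

```text
time_s: 18.98
position: [0.5604, -0.1926, 0.1028]
tcp_rot: [[-1.0, -0.01, -0.002], [-0.01, 1.0, 0.002], [0.002, 0.002, -1.0]]
force: [-2.2, -3.1, 5.6]
opening: 0.113
grasp_force: 30.0
```

```bash
python3 mm.py; python3 st.py
```

```text
mean F,M [-1.43  -3.084  5.595 -0.524  0.331 -0.044]
19.225 [ 0.5604 -0.1926  0.1028] F [-1.91 -3.41  5.71] M [-0.553  0.326 -0.042] yawx 0.54 j6 -120.3 open 0.109
```

Request:
{"op": "apply_moves", "data": {
  "plan": [0, 0, 0, 0.2, 0, 0, 0, 0.05, 0, 0, 0, 0]
}}

```text
time_s: 19.6
position: [0.5604, -0.1926, 0.1028]
tcp_rot: [[-0.999, -0.053, -0.002], [-0.053, 0.999, 0.002], [0.002, 0.002, -1.0]]
force: [-2.1, -3.5, 6.6]
opening: 0.114
grasp_force: 30.0
```

```bash
python3 mm.py; python3 st.py
```

```text
mean F,M [-2.077 -2.922  5.306 -0.547  0.353 -0.059]
19.85 [ 0.5605 -0.1926  0.1028] F [-2.02 -3.59  5.55] M [-0.515  0.33  -0.084] yawx 3.03 j6 -122.8 open 0.117
```

Request:
{"op": "apply_moves", "data": {
  "plan": [0, 0, 0, 0.15, 0, 0, 0, 0]
}}

```text
time_s: 20.1
position: [0.5605, -0.1926, 0.1028]
tcp_rot: [[-0.997, -0.079, -0.002], [-0.079, 0.997, 0.001], [0.002, 0.002, -1.0]]
force: [-2.3, -2.9, 6.6]
opening: 0.115
grasp_force: 30.0
```

```bash
python3 mm.py; python3 st.py
```

```text
mean F,M [-1.7   -2.79   5.596 -0.552  0.363 -0.07 ]
20.35 [ 0.5605 -0.1926  0.1029] F [-1.91 -2.88  5.82] M [-0.547  0.345 -0.062] yawx 4.54 j6 -124.3 open 0.11
```

Request:
{"op": "apply_moves", "data": {
  "plan": [0, 0, 0, 0.12, 0, 0, 0, 0]
}}

```text
time_s: 20.6
position: [0.5604, -0.1927, 0.1028]
tcp_rot: [[-0.995, -0.1, -0.002], [-0.1, 0.995, 0.002], [0.002, 0.002, -1.0]]
force: [-2.0, -2.5, 5.7]
opening: 0.11
grasp_force: 30.0
```

```bash
python3 mm.py; python3 st.py
```

```text
mean F,M [-1.656 -2.913  5.409 -0.576  0.369 -0.077]
20.85 [ 0.5604 -0.1927  0.1029] F [-1.39 -3.16  4.98] M [-0.552  0.374 -0.105] yawx 5.72 j6 -125.5 open 0.113
```

Request:
{"op": "apply_moves", "data": {
  "plan": [0, 0, 0, 0.12, 0, 0, 0, 0]
}}

```text
time_s: 21.1
position: [0.5604, -0.1927, 0.1028]
tcp_rot: [[-0.993, -0.121, -0.002], [-0.121, 0.993, 0.002], [0.002, 0.002, -1.0]]
force: [-1.4, -2.5, 5.2]
opening: 0.113
grasp_force: 30.0
```

```bash
python3 mm.py; python3 st.py
```

```text
mean F,M [-1.197 -3.072  5.444 -0.574  0.392 -0.119]
21.35 [ 0.5604 -0.1927  0.1029] F [-0.88 -2.12  5.82] M [-0.571  0.341 -0.146] yawx 6.92 j6 -126.7 open 0.116
```

Request:
{"op": "apply_moves", "data": {
  "plan": [0, 0, 0, 0.08, 0, 0, 0, 0]
}}

```text
time_s: 21.6
position: [0.5605, -0.1927, 0.1029]
tcp_rot: [[-0.991, -0.134, -0.002], [-0.134, 0.991, 0.002], [0.002, 0.002, -1.0]]
force: [-0.5, -2.6, 5.3]
opening: 0.112
grasp_force: 30.0
```

```bash
python3 mm.py; python3 st.py
```

```text
mean F,M [-2.305 -2.676  5.574 -0.554  0.363 -0.151]
21.85 [ 0.5604 -0.1927  0.1028] F [-2.53 -2.85  5.51] M [-0.515  0.371 -0.158] yawx 7.72 j6 -127.5 open 0.113
```

Request:
{"op": "apply_moves", "data": {
  "plan": [0, 0, 0, -0.5, 0, 0, 0, -0.5, 0, 0, 0, -0.08, 0, 0, 0.02, 0, 0, 0, 0, 0]
}}

```text
time_s: 22.48
position: [0.5606, -0.1922, 0.1035]
tcp_rot: [[-0.999, 0.053, -0.002], [0.053, 0.999, 0.002], [0.002, 0.002, -1.0]]
force: [-0.6, -0.2, 3.6]
opening: 0.114
grasp_force: 30.0
```

```bash
python3 mm.py; python3 st.py
```

```text
mean F,M [-0.972  1.057  2.914  0.109  0.249 -0.003]
22.725 [ 0.5607 -0.1923  0.1036] F [-1.56  0.87  3.16] M [ 0.25   0.246 -0.009] yawx -3.03 j6 -116.7 open 0.112
```

Free and aligned with the slot; now drawing it out.

Request:
{"op": "apply_moves", "data": {
  "plan": [0, 0, 0.03, 0, 0, 0, 0.03, 0, 0, 0, 0.03, 0, 0, 0, 0, 0]
}}

```text
time_s: 23.22
position: [0.5617, -0.1934, 0.1086]
tcp_rot: [[-0.999, 0.053, 0.0], [0.053, 0.999, -0.0], [-0.0, -0.0, -1.0]]
force: [0.2, -0.4, -0.2]
opening: 0.113
grasp_force: 30.0
```

```bash
python3 mm.py; python3 st.py
```

```text
mean F,M [ 0.01  -0.069 -0.535  0.01   0.02  -0.002]
23.475 [ 0.5615 -0.1932  0.1085] F [ 0.19 -0.13 -0.6 ] M [ 0.03   0.048 -0.024] yawx -3.02 j6 -116.7 open 0.117
```

Request:
{"op": "apply_moves", "data": {
  "plan": [0, 0, 0.06, 0, 0, 0, 0.06, 0, 0, 0, 0.06, 0, 0, 0, 0, 0]
}}

```text
time_s: 23.98
position: [0.5618, -0.1934, 0.118]
tcp_rot: [[-0.999, 0.053, 0.001], [0.053, 0.999, -0.0], [-0.001, -0.0, -1.0]]
force: [0.2, 0.0, -0.8]
opening: 0.114
grasp_force: 30.0
```

Request:
{"op": "apply_moves", "data": {
  "plan": [0, 0, 0.1, 0, 0, 0, 0.1, 0, 0, 0, 0.2, 0, 0, 0, 0.4, 0, 0, 0, 0.4, 0, 0, 0, 0, 0, 0, 0, 0, 0]
}}

```text
time_s: 24.85
position: [0.5612, -0.193, 0.1773]
tcp_rot: [[-0.999, 0.053, -0.001], [0.053, 0.999, 0.0], [0.001, 0.0, -1.0]]
force: [-0.3, 0.3, -0.5]
opening: 0.114
grasp_force: 30.0
```

```bash
python3 st.py; python3 - <<'E'
from h import *
s=bot.read_state(); im,d=bot.capture("wrist"); P=cloud("wrist",d,s); P[d<=0]=9
z0=s["position"][2]-.0495
for a,b in((0,.006),(.006,.012),(.012,.017),(.021,.028),(.04,.05)): print(a,rect(P,z0+a,z0+b,s["position"][:2],.03))
E
```

```text
24.85 [ 0.5612 -0.193   0.1773] F [-0.3   0.26 -0.48] M [-0.009 -0.035  0.025] yawx -3.02 j6 -116.7 open 0.114
0 (23, np.float64(0.131), array([ 5.476e+02, -1.919e+02,  4.400e+00,  4.000e-01,  8.830e+01]), array([ 0.5476, -0.1919]))
0.006 (29, np.float64(0.1379), array([ 549.8, -192. ,    4.3,    5.4,   86.7]), array([ 0.5482, -0.1921]))
0.012 (53, np.float64(0.1407), array([ 549.7, -192. ,    4.2,    5.2,   87.2]), array([ 0.5496, -0.1919]))
0.021 (335, np.float64(0.1532), array([ 555. , -192.3,   23.5,   13.1,   86.8]), array([ 0.5557, -0.1925]))
0.04 (126, np.float64(0.1735), array([ 547.4, -189.6,   21.9,    8.8,   86.8]), array([ 0.544 , -0.1916]))
```

Request:
{"op": "apply_moves", "data": {
  "plan": [0, 0.5, 0, 0, 0, 1, 0, -0.3, 0, 1, 0, -0.4, 0, 1, 0, -0.4, 0, 1, 0, -0.4, 0, 1, 0, -0.4, 0, 1, 0, -0.4, 0, 1, 0, -0.21, 0, 0.7, 0, 0, 0.044, 0.34, 0, 0, 0, 0, -0.5, 0, 0, 0, -0.5, 0]
}}

```text
time_s: 26.4
position: [0.5639, 0.2333, 0.1267]
tcp_rot: [[-0.882, 0.471, 0.0], [0.471, 0.882, -0.001], [-0.0, -0.0, -1.0]]
force: [-0.3, 0.6, -0.8]
opening: 0.112
grasp_force: 30.0
```

Request:
{"op": "apply_moves", "data": {
  "plan": [0, 0, -0.3, 0, 0, 0, 0, 0, 0, 0, 0, 0, 0, 0, 0, 0]
}}

```text
time_s: 26.9
position: [0.5646, 0.2338, 0.1136]
tcp_rot: [[-0.882, 0.471, 0.002], [0.471, 0.882, 0.0], [-0.002, 0.001, -1.0]]
force: [-0.0, -0.1, -0.0]
opening: 0.116
grasp_force: 30.0
```

```bash
python3 mm.py; python3 st.py; python3 - <<'E'
from h import *
s=bot.read_state(); im,d=bot.capture("wrist"); P=cloud("wrist",d,s); P[d<=0]=9
print("stand",rect(P,.040,.05,[.5626,.234],.06))
E
```

```text
mean F,M [-0.061 -0.024 -0.42  -0.026  0.005 -0.   ]
27.15 [0.5639 0.2339 0.113 ] F [-0.2  -0.61  0.23] M [-0.048  0.057  0.006] yawx -28.11 j6 -49.8 open 0.11
stand (6499, np.float64(0.0455), array([559.9, 235.4,  60.3,  74.8,  62.1]), array([0.5507, 0.2403]))
```

Request:
{"op": "apply_moves", "data": {
  "plan": [-0.006, 0, -0.15, 0, 0, 0, -0.15, 0, 0, 0, -0.1, 0, 0, 0, -0.1, 0, 0, 0, 0, 0]
}}

```text
time_s: 27.82
position: [0.5631, 0.2337, 0.0869]
tcp_rot: [[-0.882, 0.471, -0.001], [0.471, 0.882, -0.0], [0.001, -0.001, -1.0]]
force: [-0.7, 1.0, -0.4]
opening: 0.118
grasp_force: 30.0
```

Request:
{"op": "apply_moves", "data": {
  "plan": [0, 0, -0.1, 0, 0, 0, -0.08, 0, 0, 0, -0.05, 0, 0, 0, 0, 0]
}}

```text
time_s: 28.32
position: [0.5632, 0.2337, 0.0758]
tcp_rot: [[-0.882, 0.471, -0.001], [0.471, 0.882, -0.0], [0.0, -0.0, -1.0]]
force: [0.4, 0.1, -1.0]
opening: 0.117
grasp_force: 30.0
```

```bash
python3 mm.py; python3 st.py
```

```text
mean F,M [-0.191 -0.066 -0.575 -0.005  0.022 -0.005]
28.575 [0.5635 0.2338 0.0762] F [ 0.42  0.14 -0.99] M [-0.002  0.036 -0.026] yawx -28.11 j6 -49.8 open 0.112
```

Request:
{"op": "apply_moves", "data": {
  "plan": [0, 0, -0.03, 0, 0, 0, -0.02, 0, 0, 0, 0, 0, 0, 0, 0, 0]
}}

```text
time_s: 29.08
position: [0.5634, 0.2338, 0.0735]
tcp_rot: [[-0.882, 0.471, -0.0], [0.471, 0.882, -0.0], [0.0, -0.0, -1.0]]
force: [0.8, 0.4, -0.7]
opening: 0.115
grasp_force: 30.0
```

```bash
python3 mm.py; python3 st.py
```

```text
mean F,M [ 0.063 -0.428 -0.765 -0.006  0.025  0.011]
29.325 [0.5634 0.2338 0.0735] F [ 0.17 -0.1  -0.6 ] M [-0.007  0.076 -0.004] yawx -28.12 j6 -49.8 open 0.113
```

Request:
{"op": "apply_moves", "data": {
  "plan": [0, 0, -0.015, 0, 0, 0, 0, 0]
}}

```text
time_s: 29.58
position: [0.5635, 0.2338, 0.0734]
tcp_rot: [[-0.882, 0.471, 0.0], [0.471, 0.882, 0.0], [-0.0, 0.0, -1.0]]
force: [-0.9, -0.8, 3.7]
opening: 0.111
grasp_force: 30.0
```

```bash
python3 mm.py; python3 st.py
```

```text
mean F,M [-1.002e+00 -1.770e-01  5.220e+00 -7.200e-02  2.530e-01  4.000e-03]
29.825 [0.5635 0.2338 0.0734] F [-0.98 -0.71  5.06] M [-0.109  0.226 -0.005] yawx -28.11 j6 -49.8 open 0.115
```

Request:
{"op": "apply_moves", "data": {
  "plan": [0, 0, 0.008, 0, 0, 0, 0, 0, 0, 0, 0, 0, 0, 0, 0, 0, 0, 0, 0, 0, 0, 0, 0, 0, 0, 0, 0, 0, 0, 0, 0, 0, 0, 0, 0, 0],
  "grip": -1
}}

```text
time_s: 30.95
position: [0.5635, 0.2338, 0.0732]
tcp_rot: [[-0.882, 0.471, 0.0], [0.471, 0.882, -0.0], [-0.0, 0.0, -1.0]]
force: [0.5, -0.6, -0.1]
opening: 0.98
grasp_force: 0.0
```

Request:
{"op": "apply_moves", "data": {
  "plan": [0, 0, 0.2, 0, 0, 0, 0.5, 0, 0, 0, 0.7, 0, -0.1, 0, 0.7, 0, -0.1, 0, 0.5, 0, 0, 0, 0, 0, 0, 0, 0, 0, 0, 0, 0, 0]
}}

```text
time_s: 31.95
position: [0.5527, 0.2335, 0.2017]
tcp_rot: [[-0.882, 0.471, -0.003], [0.471, 0.882, -0.001], [0.002, -0.002, -1.0]]
force: [-0.2, -0.1, -0.8]
opening: 0.999
grasp_force: 0.0
```

```bash
python3 st.py; python3 - <<'E'
from h import *
s=bot.read_state(); im,d=bot.capture("wrist"); P=cloud("wrist",d,s); P[d<=0]=9
c=[.5626,.2345]
print("bow",rect(P,.083,.105,c,.05)); print("stand",rect(P,.040,.05,c,.06))
cv2.imwrite("pics/w5.png",im[...,::-1])
im,d=bot.capture("scene"); cv2.imwrite("pics/s5.png",cv2.resize(im[130:300,170:410,::-1],(800,567),interpolation=2))
E
```

```text
31.95 [0.5527 0.2335 0.2017] F [-0.2  -0.13 -0.76] M [-0.037 -0.022 -0.052] yawx -28.12 j6 -49.6 open 0.999
bow (541, np.float64(0.0943), array([562.8, 234.2,   9.9,  34.5,  61.9]), array([0.5614, 0.2349]))
stand (4609, np.float64(0.0456), array([562.9, 233.9,  60.2,  80.9,  62. ]), array([0.5599, 0.2353]))
```

View pics/w5.png

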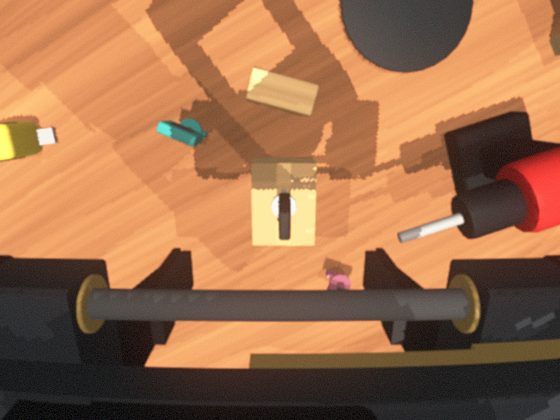

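View pics/s5.png

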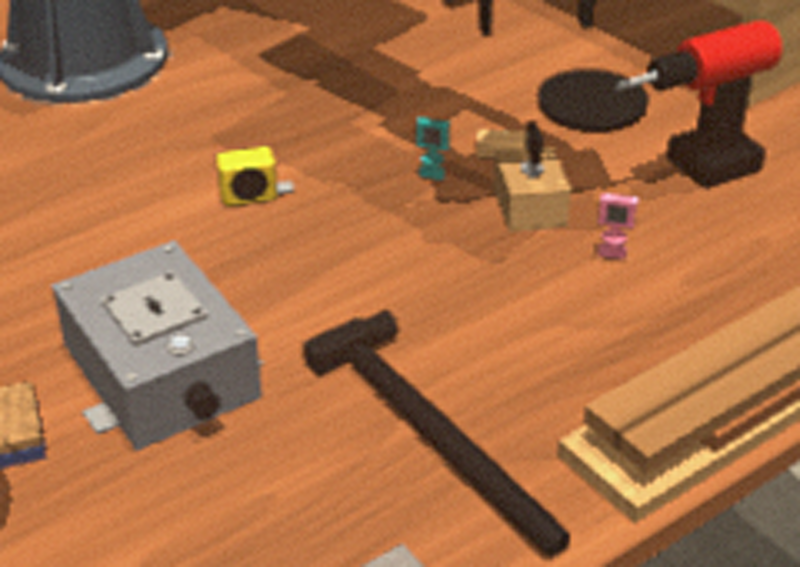

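The black key stands upright in its slot: wrist view at (284,215), bow top at 94 mm as it was at the start. Both look-alikes and the drill are where they were, and nothing else in view has moved.

```bash
python3 -c "
from rig import bot
print(bot.hand_in())"
```

```text
the job is handed in; nothing more can be done
None
```

The job is handed in, with no verdict returned: the key went in to its collar, turned clockwise to the far stop and back to the home stop (both felt at about 0.15–0.16 N m), came out, and stands fully down in its stand, released, at about 32 s; the highest push I read on the lock was about 7 N.

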